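Find the trolley brake lever that stops short of its bar

TASK

Two brake handles of the sample trolley stand on the bench, and one of them is out of adjustment: its lever comes right in to the bar instead of stopping short of it. With the backs or tips of the fingers, never pinching a lever or touching the bars, press the left lever fully in and let it spring out, then press the right lever fully in, without forcing either. Finish while holding fully in the lever that stops short of its bar, with the other one right out, and leave everything else where it stands.

Things in the scene. Friction and masses are not known exactly. Their poses are not given: they have to be found in the camera images.
- stand_a: Grey base plate 110 x 160 x 12 mm, screwed down, carrying one brake handle. Origin: centre of its underside; x away from the robot, y left along the bar, z up; turned up to 0.3 rad. The left stand (greater world y) may be a or b. Lever pivot at x -25, y -60, z 130 mm. Top of the plate 12 mm, of the grip 145 mm, of the bar clamps 149 mm; nothing is higher.
- bar_a: Fixed handlebar with black ribbed grip, 176 mm long along the stand's y, 28 mm in diameter; origin at its middle, 20 mm beyond the stand's origin (+x), 130 mm above the bench, level with the lever and on the side of it away from the robot. Not to be touched.
- blade_a: Red lever blade on the robot's side of the bar, 12 mm thick, 18 mm high. Origin: at mid height on the outer face (towards the robot), 100 mm from the pivot; press there. x: level, through the blade to the bar (press direction); y: along the blade to its free end; z up; turns with the lever (clockwise from above as it goes in). Straight from y -67 to +34 mm. Free space below.
- lever_a (a joint): Lever angle (rad): 0 = right out, held by a spring (2.5 N at the blade's origin), growing as pressed to the bar. A good lever stops hard at 0.24 with about 16 mm of air to the bar; the faulty one at 0.40, on the bar. At the stop the spring gives 4 to 5 N, more goes into the stop. Which is faulty (a or b) shows only when pressed. Let go, it springs back to 0.
- stand_b: Grey base plate 110 x 160 x 12 mm, screwed down, carrying one brake handle. Origin: centre of its underside; x away from the robot, y left along the bar, z up; turned up to 0.3 rad. The left stand (greater world y) may be a or b. Lever pivot at x -25, y -60, z 130 mm. Top of the plate 12 mm, of the grip 145 mm, of the bar clamps 149 mm; nothing is higher.
- bar_b: Fixed handlebar with black ribbed grip, 176 mm long along the stand's y, 28 mm in diameter; origin at its middle, 20 mm beyond the stand's origin (+x), 130 mm above the bench, level with the lever and on the side of it away from the robot. Not to be touched.
- blade_b: Red lever blade on the robot's side of the bar, 12 mm thick, 18 mm high. Origin: at mid height on the outer face (towards the robot), 100 mm from the pivot; press there. x: level, through the blade to the bar (press direction); y: along the blade to its free end; z up; turns with the lever (clockwise from above as it goes in). Straight from y -67 to +34 mm. Free space below.
- lever_b (a joint): Lever angle (rad): 0 = right out, held by a spring (2.5 N at the blade's origin), growing as pressed to the bar. A good lever stops hard at 0.24 with about 16 mm of air to the bar; the faulty one at 0.40, on the bar. At the stop the spring gives 4 to 5 N, more goes into the stop. Which is faulty (a or b) shows only when pressed. Let go, it springs back to 0.
- pot: Bystander, loose: small sample pot with a pale lid, 46 mm across, 66 mm tall. Origin at the centre of its underside. Leave it alone.
- dropper: Bystander, loose: brown dropper bottle with a red bulb, 38 mm across, 124 mm tall. Origin at the centre of its underside. Leave it alone.
- lid: Bystander, loose: white jar lid lying flat, 95 mm across, 19 mm high. Origin at the centre of its underside. Leave it alone.
- tweezers: Bystander, loose: steel forceps lying flat, 131 x 17 x 9 mm. Origin at the centre of its underside. Leave it alone.
- matches: Bystander, loose: red matchbox lying flat, 53 x 36 x 14 mm. Origin at the centre of its underside. Leave it alone.

How it is judged:
By the outcome, as a careful person would: the job done as asked, in the order asked, and still so for the second after the job is handed in, while the arm keeps its last pose, push and grip.
It also fails if it takes over 67 s, if anything falls off the work surface, if the arm or the gripper's body presses on something with over 40 N, if the wrist force passes 120 N, or if a joint passes its speed limit or range.

ROBOT

A 6-joint arm with a two-finger parallel gripper is mounted at the origin on a cart in front of the work surface, level with it; the furniture and walls round the work are solid. World frame = base frame: x ahead of the robot, y to its left, z up, the work surface at z = 0. Lengths are in m, angles in rad, forces in N, time in s.
With the tool pointing down it reaches from about 0.3 to 0.775 m from the base axis. Payload 14.6 kg.
Tool frame: the origin (TCP) lies midway between the tips of the shut fingers; the grasp point (between the pads) lies 19 mm behind it (ctrl.pinch_z is the distance from the TCP to the grasp point, in m); z points along the fingers, y is the line along which they close (so a half turn about z gives the same grasp; the last joint's range is limited). The gripper opens to 94 mm and grips with 3 to 60 N. Pads are 16 mm wide; open, the fingers measure 119 mm over their backs; the gripper's body (75 mm by 177 mm) begins 78 mm behind the grasp point.
Start: joints at [-1.365, 0.3, 1.521, -0, 1.321, -0.067], TCP at [0.148, -0.53, 0.205] pointing down, gripper open.
Joint ranges: [-3.03, 3.03], [-0.79, 2.21], [0.23, 2.52], [-1.04, 4.18], [0, 3.07], [-2.55, 2.55]. Speed limits (rad/s): [2.22, 2.22, 2.57, 3.14, 3.14, 3.14].

INTERFACE

Orientations are given as [roll, pitch, yaw] about the fixed x, y, z axes, in that order (R = Rz(yaw) Ry(pitch) Rx(roll)).
In Python, from station import ctrl gives the robot as it stands.
- The arm moves only by the tool jog_arm, never from a script. Its argument "motion" is a list of rows, each a list of 7 numbers: the shift along the tool's x, y, z in m, then the turn, a rotation vector about the tool's x, y, z in rad, then the opening, from -1 (shut) to 1 (fully open). In form: [[tx, ty, tz, rx, ry, rz, gripper], ...]. A call has 1 to 5 rows; each row shifts and turns the commanded pose from where the row before left it, along the tool's axes as they then stand; what a row does not reach is not made up. A row lasts 1/10 s, in which the tool goes at most 50 mm and 8.59 degrees, less where a joint would pass 70% of its speed; a pose out of reach is approached as far as the arm can. A call is refused whole if a number of a shift passes 0.05 or a number of a turn 0.15, either way. A call with a gripper value outside its range is refused whole. The fingers move at their own pace and stop on an object; "squeeze" is the grip in N (left out, the last holds). Time passes only in rows, so rows that do not move let the fingers close. It gives the time, the measured TCP pose, the force, the opening and the grip force at its end, in the units of the state.
- ctrl.get_obs(): the state, without advancing time (a new reading comes with each control period).
- ctrl.camera(name): name is "scene" or "top" or "wrist"; returns the picture (384x512x3 uint8, red, green, blue); there is no depth.
- ctrl.camera_model(name): a dict with "intrinsics" (3x3 intrinsics, pixels), "rvec" (rotation vector, rad) and "tvec" (3), from world to camera coordinates, as OpenCV has them. Camera axes: x right, y down, z forward; pixel columns grow to the right and rows downward; lengths in m; the calibration is good to about 2 mm. A picture is of the moment at which its call begins: read the wrist's pose just before it. camera_model takes no time and is no camera call; for the wrist camera it gives the pose at the moment of the call.
- ctrl.hand_in(): hands the job in; it is judged then, once.
The state is a dict: "time_s": time; "qpos": joint angles; "joint_vel": joint speeds; "tau": joint torques, N m; "ee_pos": TCP position; "eef_rot": TCP orientation; "force": force on the tool from outside, world axes, zero at the start; "moment": the same for the moment, N m; "grip_width": finger opening in m; "grip_force": force on a finger pad.
Only numpy, scipy, OpenCV 4.12 (cv2) and the standard library are available. Lean on these libraries where they do the work, as an engineer would, in place of code of your own. Each camera call takes 0.05 s, during which the arm holds its last target. There are 200 camera calls.

## Working session

There is one attempt and no reset: what is moved stays moved. The work goes in short steps, Python scripts to look and compute and a tool call to move; the robot and the scene stay as the last step left them, time stands still between calls to the robot, and variables do not carry over. Pictures are saved under pics/ and viewed, at most 10 in all, crops included, and the job is handed in when it is done.

Besides the shell and the picture viewer there is one more tool, called after "Call:" as a command line: name --pt "numbers of a row" for each row, then --argument value for the rest. jog_arm: Moves the arm, as the interface text tells. Its arguments: {"type":"object","properties":{"motion":{"type":"array"},"squeeze":{"type":"number"}},"required":["motion"]}

```bash
mkdir -p pics; ls; python3 - <<'E'
from station import ctrl
import cv2
for n in("top","scene"):
    cv2.imwrite(f"pics/{n}0.png",ctrl.camera(n)[:,:,::-1])
    m=ctrl.camera_model(n);print(n,m)
o=ctrl.get_obs();print(o)
E
```

```text
pics
top {'intrinsics': array([[435.51967131,   0.        , 256.01490149],
       [  0.        , 435.51967131, 191.19400593],
       [  0.        ,   0.        ,   1.        ]]), 'rvec': array([ 2.09127179, -2.14976301,  0.18775983]), 'tvec': array([-0.15854862,  0.45977127,  1.29195195])}
scene {'intrinsics': array([[360.30475154,   0.        , 257.00391663],
       [  0.        , 360.30475154, 191.87163584],
       [  0.        ,   0.        ,   1.        ]]), 'rvec': array([ 1.93041933, -0.57605044,  0.38441903]), 'tvec': array([-0.43919519,  0.1330335 ,  1.24908705])}
{'time_s': 0.1, 'qpos': array([-1.36463718e+00,  3.00404289e-01,  1.52149942e+00, -3.36782722e-05,
        1.32068281e+00, -6.65672260e-02]), 'joint_vel': array([ 3.74002981e-05, -1.47022634e-03, -2.32244295e-03, -1.20239482e-03,
        9.36173218e-04,  9.84841308e-04]), 'tau': array([ 7.33585966e-04, -5.32646549e+01, -3.53287375e+01,  7.09185563e-02,
        2.34439335e-02, -2.92023412e-05]), 'ee_pos': array([ 0.14810704, -0.52945093,  0.20495752]), 'eef_rot': array([-3.14059881e+00, -3.35605590e-05,  2.72734712e-01]), 'force': array([ 0.08750455, -0.02917447,  0.13981006]), 'moment': array([-0.00277442, -0.05916574,  0.01875603]), 'grip_force': 0.0, 'grip_width': 0.09409270357691857}
```

View pics/top0.png

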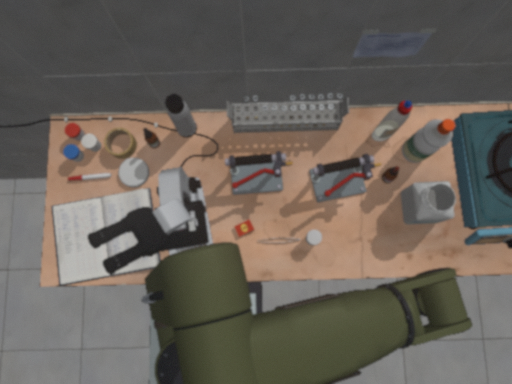

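View pics/scene0.png

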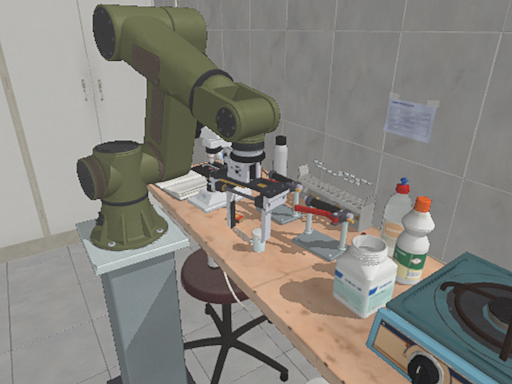

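The top view shows the left stand near (256,172) and the right stand near (340,178). The red blades run from about (282,166) to (233,190) and from (363,172) to (325,195). The matchbox is at (244,228), the tweezers at (278,240), the pot at (314,237) and the dropper at (390,174). The scene view shows the arm on the right with its gripper pointing down.

```bash
cat > h.py <<'E'
import numpy as np, cv2
from station import ctrl
def ray(m,uv,z):
    R=cv2.Rodrigues(m["rvec"])[0];t=m["tvec"];c=-R.T@t
    p=cv2.undistortPoints(np.float64(uv).reshape(-1,1,2),m["intrinsics"],None).reshape(-1,2)
    d=np.c_[p,np.ones(len(p))]@R
    return c+d*((z-c[2])/d[:,2])[:,None]
def red(im):
    h=cv2.cvtColor(im,cv2.COLOR_RGB2HSV)
    return (((h[...,0]<6)|(h[...,0]>174))&(h[...,1]>150)&(h[...,2]>70)).astype(np.uint8)
def blobs(mask,amin=30):
    n,l,s,c=cv2.connectedComponentsWithStats(mask)
    return [(np.argwhere(l==i)[:,::-1],s[i]) for i in range(1,n) if s[i,4]>=amin]
E
python3 - <<'E'
from h import *
im=cv2.imread("pics/top0.png")[:,:,::-1].copy(); m=ctrl.camera_model("top")
R=cv2.Rodrigues(m["rvec"])[0];print("cam",-R.T@m["tvec"])
for p,s in blobs(red(im)):
    r=cv2.minAreaRect(p.astype(np.float32)); b=cv2.boxPoints(r)
    print(s,r); print(ray(m,b,.139).round(3)[:,:2].tolist())
crop=im[130:260,215:415]
cv2.imwrite("pics/crop0.png",cv2.resize(crop[:,:,::-1],None,fx=4,fy=4,interpolation=cv2.INTER_CUBIC))
E
```

```text
cam [ 0.20987995 -0.17885876  1.35263709]
[399 102  12  12  75] ((403.23529052734375, 108.058837890625), (11.497314453125, 8.894148826599121), 40.601295471191406)
[[0.674, -0.588], [0.694, -0.607], [0.671, -0.63], [0.65, -0.612]]
[ 65 123  15  14 150] ((72.0, 130.0), (12.727920532226562, 12.727920532226562), 45.0)
[[0.635, 0.388], [0.662, 0.363], [0.634, 0.335], [0.607, 0.36]]
[233 169  40  18 100] ((251.84317016601562, 176.8109893798828), (5.643806457519531, 41.78487777709961), 68.74949645996094)
[[0.466, -0.102], [0.507, -0.215], [0.492, -0.22], [0.451, -0.108]]
[326 174  38  22 111] ((343.6056213378906, 182.30535888671875), (6.95224666595459, 42.057411193847656), 62.1759033203125)
[[0.438, -0.363], [0.492, -0.472], [0.473, -0.48], [0.42, -0.371]]
[246 220   7  11  37] ((249.22604370117188, 225.10275268554688), (10.416662216186523, 3.8623580932617188), 69.44395446777344)
[[0.353, -0.14], [0.357, -0.151], [0.329, -0.16], [0.326, -0.15]]
[236 226   7  10  32] ((238.55384826660156, 230.46923828125), (9.302604675292969, 3.4729721546173096), 60.2551155090332)
[[0.336, -0.11], [0.341, -0.118], [0.318, -0.131], [0.313, -0.122]]
```

View pics/crop0.png

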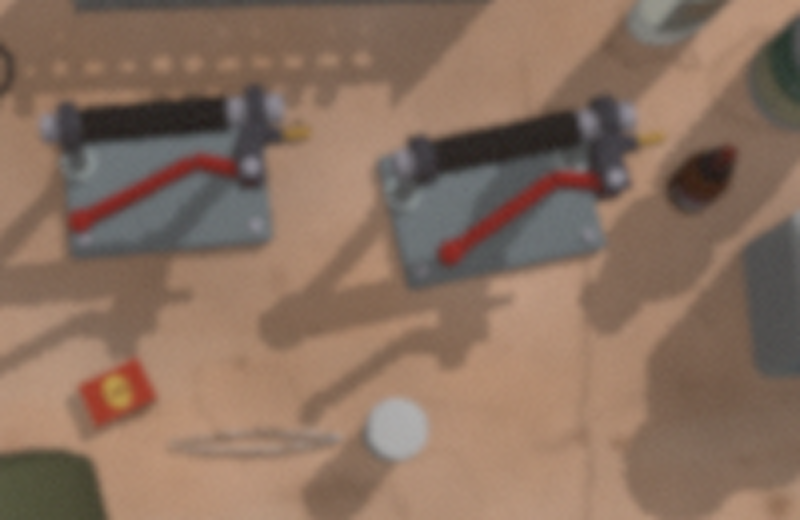

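Call:
jog_arm --pt "0.02 -0.015 -0.03 0 0 0 -1" --pt "0.035 -0.025 -0.03 0 0 0 -1" --pt "0.035 -0.025 -0.03 0 0 0 -1" --pt "0.035 -0.025 -0.03 0 0 0 -1" --pt "0.035 -0.025 -0.02 0 0 0 -1"

```text
time_s: 0.6
ee_pos: [0.2682, -0.3792, 0.3429]
eef_rot: [3.14, -0.0, 0.272]
force: [1.0, -0.3, -0.1]
grip_width: 0.0577
grip_force: 0.0
```

Call:
jog_arm --pt "0.035 -0.025 0 0 0 0 -1" --pt "0.03 -0.02 0 0 0 -0.1 -1" --pt "0 0 0 0 0 -0.14 -1" --pt "0 0 0 0 0 -0.14 -1" --pt "0 0 0 0 0 -0.14 -1"

```text
time_s: 1.1
ee_pos: [0.3181, -0.3193, 0.341]
eef_rot: [-3.141, -0.0, 0.799]
force: [0.2, 0.5, 0.7]
grip_width: 0.0173
grip_force: 0.0
```

Call:
jog_arm --pt "0 0 0 0 0 -0.14 -1" --pt "0 0 0 0 0 -0.14 -1" --pt "0 0 0 0 0 -0.14 -1" --pt "0 0 0 0 0 -0.14 -1" --pt "0 0 0 0 0 -0.14 -1"

```text
time_s: 1.6
ee_pos: [0.3179, -0.3196, 0.341]
eef_rot: [-3.141, -0.0, 1.499]
force: [-0.5, 0.8, -0.1]
grip_width: 0.0004
grip_force: 0.0
```

Call:
jog_arm --pt "0 0 0 0 0 -0.14 -1" --pt "0 0 0 0 0 -0.14 -1" --pt "0 0 0 0 0 -0.14 -1" --pt "0 0 0 0 0 -0.1 -1" --pt "0 0 0 0 0 0 -1"

```text
time_s: 2.1
ee_pos: [0.3179, -0.3196, 0.341]
eef_rot: [-3.141, -0.0, 2.014]
force: [0.4, 0.2, -0.6]
grip_width: 0.0004
grip_force: 0.0
```

```bash
python3 - <<'E'
from h import *
o=ctrl.get_obs();print(o)
m=ctrl.camera_model("wrist");im=ctrl.camera("wrist");np.savez("w1.npz",im=im,**m)
cv2.imwrite("pics/w1.png",im[:,:,::-1])
R=cv2.Rodrigues(m["rvec"])[0];print("cam",-R.T@m["tvec"],R[2])
E
```

```text
{'time_s': 2.1, 'qpos': array([-8.69264744e-01,  3.13322191e-03,  1.55164563e+00, -2.01626625e-05,
        1.58732906e+00, -1.31277473e+00]), 'joint_vel': array([-6.83561343e-04, -4.86109576e-05, -1.79971624e-03, -2.84484082e-04,
       -7.34955119e-04,  1.23876138e-01]), 'tau': array([-3.21505184e-03, -3.75203347e+01, -3.73174524e+01, -1.74268378e-03,
        7.83150620e-02, -1.98393412e+00]), 'ee_pos': array([ 0.31791773, -0.31957252,  0.34103571]), 'eef_rot': array([-3.14144168e+00, -4.93062479e-04,  2.01430594e+00]), 'force': array([ 0.44061654,  0.22830316, -0.63674271]), 'moment': array([-0.00292252, -0.12919407, -0.0172739 ]), 'grip_force': 0.0, 'grip_width': 0.0003805385409875525}
cam [ 0.2845895  -0.24866499  0.5205341 ] [ 0.11505587 -0.24190371 -0.96345459]
```

View pics/w1.png

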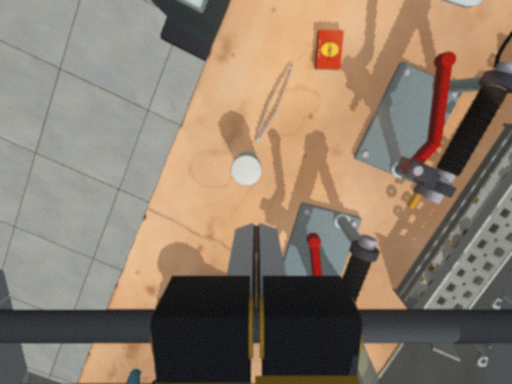

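The wrist view shows the left stand's blade running from (446,58) to (418,155), with its pivot near (408,165). The fingers hide the right blade, of which only the free end shows, near (315,240), so I'll shift right for a second view.

Call:
jog_arm --pt "-0.04 0 0 0 0 0 -1" --pt "-0.04 0 0 0 0 0 -1" --pt "-0.04 0 0 0 0 0 -1" --pt "-0.03 0 0 0 0 0 -1" --pt "0 0 0 0 0 0 -1"

```text
time_s: 2.65
ee_pos: [0.3827, -0.4573, 0.3388]
eef_rot: [-3.141, -0.003, 2.008]
force: [-0.1, 0.4, -0.1]
grip_width: 0.0001
grip_force: 0.0
```

```bash
python3 - <<'E'
from h import *
o=ctrl.get_obs();print(o["ee_pos"])
m=ctrl.camera_model("wrist");im=ctrl.camera("wrist");np.savez("w2.npz",im=im,**m)
cv2.imwrite("pics/w2.png",im[:,:,::-1])
E
```

```text
[ 0.38268915 -0.45732601  0.33884047]
```

View pics/w2.png

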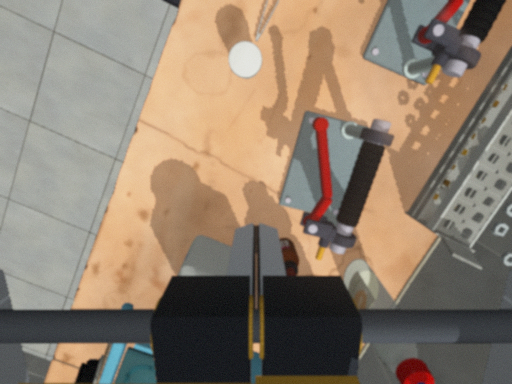

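The second wrist view shows the whole right lever: ball end at (321,125), kink at (330,195) and pivot bolt near (310,228).

```bash
python3 - <<'E'
from h import *
T=dict(ctrl.camera_model("top"),im=cv2.imread("pics/top0.png")[:,:,::-1].copy())
def P(m): return m["intrinsics"]@np.c_[cv2.Rodrigues(m["rvec"])[0],m["tvec"]]
for name,f,bx,tb,ball,pivT,pivW in (("L","w1.npz",(405,50,460,170),(232,160,290,192),((235.3,185.5),(446,60)),(277.5,171.3),(408,166)),
                         ("R","w2.npz",(305,115,340,225),(322,165,370,198),((327.7,193.3),(321,126)),(368.7,174.3),(310,228))):
    W=np.load(f); x0,y0,x1,y1=bx
    M=np.zeros((384,512),np.uint8); M[y0:y1,x0:x1]=red(W["im"])[y0:y1,x0:x1]
    p=max(blobs(M),key=lambda b:b[1][4])[0]; top=p[:,1].min(); 
    rows=np.arange(top+20,top+68)
    outs={}
    for side,fn in(("in",max),("out",min)):
        e=np.array([[fn(p[p[:,1]==r][:,0])+(.5 if side=="in" else -.5),r] for r in rows if (p[:,1]==r).any()],np.float64)
        w=ray(W,e,.139)[:,:2]; l=cv2.fitLine(w.astype(np.float32),cv2.DIST_HUBER,0,.001,.001).ravel()
        if l[1]<0:l[:2]*=-1
        print(name,side,"dir",l[:2].round(3),"pt",l[2:].round(4),"press ang",round(float(np.arctan2(-l[0],l[1])),3)); outs[side]=l
    # ball centre in wrist: rows near tip
    b=p[p[:,1]<top+12].mean(0)
    M=np.zeros((384,512),np.uint8);a0,b0,a1,b1=tb;M[b0:b1,a0:a1]=red(T["im"])[b0:b1,a0:a1]
    q=np.argwhere(M)[:,::-1]; bt=q[q[:,0]<q[:,0].min()+4].mean(0)
    def tri(u,v):
        X=cv2.triangulatePoints(P(W),P(T),np.float64(u).reshape(2,1),np.float64(v).reshape(2,1)).ravel();return X[:3]/X[3]
    print(" ball px",b,bt,"tri",tri(b,bt).round(4),"ray W",ray(W,b,.135)[0].round(4),"T",ray(T,bt,.135)[0].round(4))
    print(" pivot W",ray(W,pivW,.145)[0].round(4),"T",ray(T,pivT,.145)[0].round(4),"tri",tri(pivW,pivT).round(4))
    # bar: black
    g=cv2.cvtColor(W["im"],cv2.COLOR_RGB2HSV)[...,2]
    M=np.zeros((384,512),np.uint8);c=(430,70,512,180) if name=="L" else (335,135,395,228)
    M[c[1]:c[3],c[0]:c[2]]=(g<45)[c[1]:c[3],c[0]:c[2]]
    p2=max(blobs(M),key=lambda b:b[1][4])[0]; r=cv2.minAreaRect(p2.astype(np.float32)); bb=cv2.boxPoints(r)
    l=cv2.fitLine(ray(W,p2,.14)[:,:2].astype(np.float32),cv2.DIST_HUBER,0,.001,.001).ravel()
    if l[1]<0:l[:2]*=-1
    print(" bar yaw",np.arctan2(-l[0],l[1]).round(3),"c",l[2:].round(4),r)
E
```

```text
L in dir [-0.434  0.901] pt [ 0.4816 -0.1478] press ang 0.449
L out dir [-0.462  0.887] pt [ 0.4632 -0.1453] press ang 0.48
 ball px [445.94565217  58.36956522] [234.64285714 184.71428571] tri [ 0.4573 -0.111   0.1375] ray W [ 0.4575 -0.1095  0.135 ] T [ 0.4583 -0.1112  0.135 ]
 pivot W [ 0.4809 -0.2334  0.145 ] T [ 0.4917 -0.2344  0.145 ] tri [ 0.4987 -0.2345  0.1129]
 bar yaw 0.08 c [ 0.5269 -0.1672] ((470.1622619628906, 131.33090209960938), (24.033098220825195, 93.53585052490234), 28.886581420898438)
R in dir [-0.559  0.829] pt [ 0.4573 -0.408 ] press ang 0.593
R out dir [-0.555  0.832] pt [ 0.4517 -0.4195] press ang 0.589
 ball px [320.43150685 123.73287671] [327.5625 192.5   ] tri [ 0.4259 -0.3726  0.1468] ray W [ 0.4279 -0.3722  0.135 ] T [ 0.4282 -0.3746  0.135 ]
 pivot W [ 0.4751 -0.4923  0.145 ] T [ 0.4754 -0.4923  0.145 ] tri [ 0.4761 -0.4931  0.1419]
 bar yaw 0.189 c [ 0.499  -0.4203] ((358.9572448730469, 183.777099609375), (19.62603759765625, 82.19845581054688), 19.72227668762207)
```

Call:
jog_arm --pt "0.02 0.014 0 0 0 0 -1" --pt "0.033 0.0235 0 0 0 0 -1" --pt "0.033 0.0235 0 0 0 0 -1" --pt "0.033 0.0235 0 0 0 0 -1" --pt "0.033 0.0235 0 0 0 0 -1"

```text
time_s: 3.2
ee_pos: [0.4142, -0.2693, 0.3417]
eef_rot: [3.141, 0.001, 2.011]
force: [0.1, 0.2, -0.1]
grip_width: 0.0004
grip_force: 0.0
```

Call:
jog_arm --pt "0.033 0.0235 0 0 0 0 -1" --pt "0.033 0.0235 0 0 0 0 -1" --pt "0.025 0.018 0 0 0 -0.028 -1" --pt "0 0 0 0 0 0 -1" --pt "0 0 0 0 0 0 -1"

```text
time_s: 3.7
ee_pos: [0.4341, -0.1609, 0.3417]
eef_rot: [3.141, 0.001, 2.041]
force: [-0.1, -1.2, 0.0]
grip_width: 0.0006
grip_force: 0.0
```

```bash
cat >> h.py <<'E'
from scipy.spatial.transform import Rotation as Ro
def go(x,y,z,yaw):
    o=ctrl.get_obs();R=Ro.from_euler("xyz",o["eef_rot"]);G=Ro.from_euler("xyz",[np.pi,0,yaw])
    d=R.inv().apply(np.array([x,y,z])-o["ee_pos"]);w=(R.inv()*G).as_rotvec()
    print(o["time_s"],o["ee_pos"].round(4),"shift",d.round(4),"turn",w.round(4),"F",o["force"].round(1))
E
python3 -c "
from h import *
go(.437,-.1495,.11,2.036)"
```

```text
3.7 [ 0.4341 -0.1609  0.3417] shift [0.0091 0.0076 0.2317] turn [0.0006 0.0009 0.0046] F [-0.1 -1.2  0. ]
```

Call:
jog_arm --pt "0.009 0.006 0.02 0 0 0 -1" --pt "0 0 0.04 0 0 0 -1" --pt "0 0 0.04 0 0 0 -1" --pt "0 0 0.04 0 0 0 -1" --pt "0 0 0.03 0 0 0 -1"

```text
time_s: 4.2
ee_pos: [0.4347, -0.1514, 0.1691]
eef_rot: [-3.141, -0.001, 2.038]
force: [1.0, -0.2, -0.7]
grip_width: 0.0003
grip_force: 0.0
```

Call:
jog_arm --pt "0 0 0.02 0 0 0 -1" --pt "0 0 0.02 0 0 0 -1" --pt "0 0 0.015 0 0 0 -1" --pt "0 0 0.007 0 0 0 -1" --pt "0 0 0 0 0 0 -1"

```text
time_s: 4.7
ee_pos: [0.4353, -0.1513, 0.1088]
eef_rot: [-3.141, -0.001, 2.039]
force: [0.6, -0.2, 1.0]
grip_width: 0.0005
grip_force: 0.0
```

```bash
python3 -c "
from h import *
go(.437,-.1495,.11,2.036)
im=np.vstack([cv2.resize(ctrl.camera('top')[130:260,215:415],None,fx=2.5,fy=2.5,interpolation=2),cv2.resize(ctrl.camera('wrist')[100:300],(500,195))])
cv2.imwrite('pics/p1.png',im[:,:,::-1])"
```

```text
4.7 [ 0.4353 -0.1513  0.1088] shift [ 0.0008  0.0023 -0.0012] turn [-0.0008 -0.0009  0.0032] F [ 0.6 -0.2  1. ]
```

View pics/p1.png

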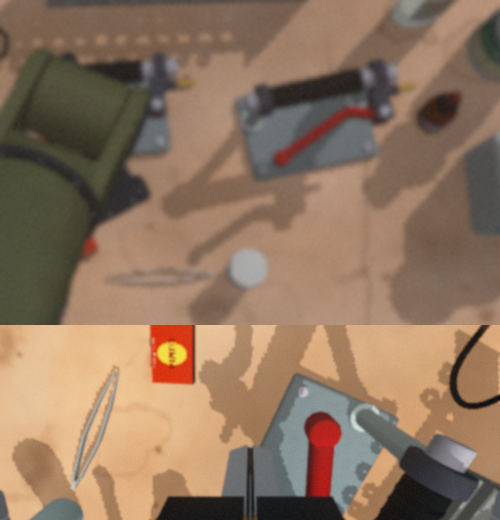

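The fingers are on the robot's side of the left blade, clear of it, with the blade and its ball end just to the right in the wrist view. Next I press slowly along tool y.

Call:
jog_arm --pt "0 0.004 0 0 0 0 -1" --pt "0 0.004 0 0 0 0 -1" --pt "0 0.004 0 0 0 0 -1" --pt "0 0.002 0 0 0 0 -1" --pt "0 0 0 0 0 0 -1"

```text
time_s: 5.3
ee_pos: [0.4486, -0.1443, 0.1093]
eef_rot: [-3.142, -0.0, 2.041]
force: [-0.1, -0.5, 0.5]
grip_width: 0.0001
grip_force: 0.0
```

Call:
jog_arm --pt "0 0.001 0 0 0 0 -1" --pt "0 0.001 0 0 0 0 -1" --pt "0 0.001 0 0 0 0 -1" --pt "0 0.001 0 0 0 0 -1" --pt "0 0 0 0 0 0 -1"

```text
time_s: 5.8
ee_pos: [0.452, -0.1426, 0.1093]
eef_rot: [3.142, -0.0, 2.041]
force: [-0.4, -0.9, -0.1]
grip_width: 0.0006
grip_force: 0.0
```

Call:
jog_arm --pt "0 0.0015 0 0 0 0 -1" --pt "0 0.0015 0 0 0 0 -1" --pt "0 0.001 0 0 0 0 -1" --pt "0 0 0 0 0 0 -1"

```text
time_s: 6.2
ee_pos: [0.4554, -0.141, 0.1092]
eef_rot: [-3.141, 0.0, 2.041]
force: [-2.2, -4.3, 0.1]
grip_width: 0.0005
grip_force: 1.6
```

Call:
jog_arm --pt "0 0.002 0 0 0 0.02 -1" --pt "0 0.002 0 0 0 0.02 -1" --pt "0 0.002 0 0 0 0.02 -1" --pt "0 0 0 0 0 0 -1"

```text
time_s: 6.6
ee_pos: [0.461, -0.1382, 0.1092]
eef_rot: [-3.142, -0.0, 1.98]
force: [-2.8, -3.1, 0.8]
grip_width: 0.0005
grip_force: 1.8
```

```bash
python3 -c "
from h import *
o=ctrl.get_obs();print(o['force'],o['moment'],o['ee_pos'])
im=np.hstack([cv2.resize(ctrl.camera('wrist')[100:330,150:450],(400,307)),cv2.resize(ctrl.camera('scene')[150:270,210:366],(400,307))])
cv2.imwrite('pics/p2.png',im[:,:,::-1]);print(ctrl.get_obs()['force'])"
```

```text
[-2.75670734 -3.14576472  0.7644252 ] [-0.66146254  0.29466103 -0.07468143] [ 0.46104493 -0.13815302  0.10921024]
[-2.68611177 -3.44931887 -0.47716081]
```

View pics/p2.png

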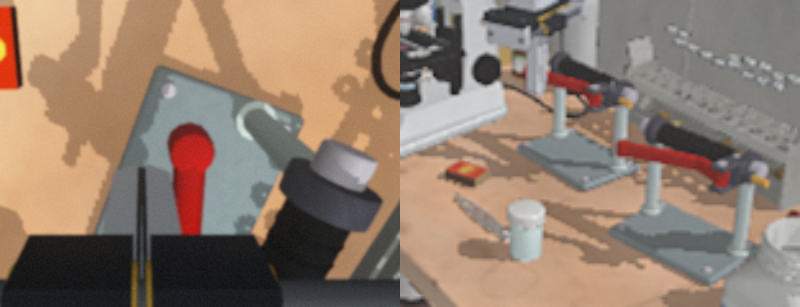

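The left blade is now turning under the finger. The ball end is still clear beyond the fingertip, and everything else is in place. I'll ease slightly toward the pivot as I press on.

Call:
jog_arm --pt "-0.001 0.002 0 0 0 0.02 -1" --pt "-0.001 0.002 0 0 0 0.02 -1" --pt "-0.001 0.002 0 0 0 0.02 -1" --pt "0 0 0 0 0 0 -1"

```text
time_s: 7.1
ee_pos: [0.4677, -0.1386, 0.1091]
eef_rot: [-3.141, -0.0, 1.92]
force: [-3.8, 1.3, 0.2]
grip_width: 0.0009
grip_force: 1.6
```

Call:
jog_arm --pt "0 0.002 0 0 0 0.02 -1" --pt "0 0.002 0 0 0 0.02 -1" --pt "0 0 0 0 0 0 -1"

```text
time_s: 7.4
ee_pos: [0.4715, -0.1376, 0.1092]
eef_rot: [-3.141, 0.0, 1.88]
force: [-3.3, -2.9, -1.5]
grip_width: 0.0002
grip_force: 2.1
```

Call:
jog_arm --pt "0 0.0015 0 0 0 0.015 -1" --pt "0 0.0015 0 0 0 0.015 -1" --pt "0 0 0 0 0 0 -1"

```text
time_s: 7.7
ee_pos: [0.4742, -0.1368, 0.1092]
eef_rot: [-3.141, 0.0, 1.85]
force: [-3.4, -3.6, -1.2]
grip_width: 0.0004
grip_force: 2.3
```

Call:
jog_arm --pt "0 0.001 0 0 0 0.01 -1" --pt "0 0.001 0 0 0 0.01 -1" --pt "0 0 0 0 0 0 -1"

```text
time_s: 8.0
ee_pos: [0.4761, -0.1363, 0.1093]
eef_rot: [-3.141, 0.001, 1.83]
force: [-4.5, -3.3, -1.0]
grip_width: 0.0004
grip_force: 2.4
```

Call:
jog_arm --pt "0 0.001 0 0 0 0.01 -1" --pt "0 0.001 0 0 0 0.01 -1" --pt "0 0 0 0 0 0 -1"

```text
time_s: 8.3
ee_pos: [0.478, -0.1359, 0.1092]
eef_rot: [-3.141, 0.001, 1.81]
force: [-4.8, -4.4, -1.3]
grip_width: 0.0
grip_force: 2.5
```

Call:
jog_arm --pt "-0.0003 0.001 0 0 0 0.01 -1" --pt "-0.0003 0.0005 0 0 0 0.005 -1" --pt "0 0 0 0 0 0 -1"

```text
time_s: 8.6
ee_pos: [0.4796, -0.1357, 0.1092]
eef_rot: [-3.141, -0.0, 1.796]
force: [-4.5, -2.4, -0.7]
grip_width: 0.0005
grip_force: 2.3
```

Call:
jog_arm --pt "-0.0003 0.001 0 0 0 0.01 -1" --pt "-0.0003 0.0005 0 0 0 0.005 -1" --pt "0 0 0 0 0 0 -1"

```text
time_s: 8.9
ee_pos: [0.4813, -0.1357, 0.1092]
eef_rot: [-3.142, -0.0, 1.781]
force: [-4.5, 1.1, -0.5]
grip_width: 0.0007
grip_force: 2.0
```

Call:
jog_arm --pt "0 0.0015 0 0 0 0.015 -1" --pt "0 0.0015 0 0 0 0.015 -1" --pt "0 0.0015 0 0 0 0.015 -1" --pt "0 0 0 0 0 0 -1"

```text
time_s: 9.3
ee_pos: [0.4858, -0.1352, 0.1092]
eef_rot: [-3.142, 0.0, 1.735]
force: [-5.8, -0.9, -0.3]
grip_width: 0.0006
grip_force: 2.5
```

Call:
jog_arm --pt "0 0.001 0 0 0 0.01 -1" --pt "0 0.001 0 0 0 0.01 -1" --pt "0 0 0 0 0 0 -1"

```text
time_s: 9.6
ee_pos: [0.4877, -0.1351, 0.1093]
eef_rot: [-3.142, 0.0, 1.716]
force: [-5.3, -2.6, -0.3]
grip_width: 0.0004
grip_force: 2.7
```

Call:
jog_arm --pt "0 0.001 0 0 0 0.01 -1" --pt "0 0 0 0 0 0 -1"

```text
time_s: 9.8
ee_pos: [0.4886, -0.135, 0.1092]
eef_rot: [-3.141, 0.001, 1.705]
force: [-5.5, -2.3, -0.3]
grip_width: 0.0004
grip_force: 2.8
```

Call:
jog_arm --pt "0 0.001 0 0 0 0.01 -1" --pt "0 0.0005 0 0 0 0.005 -1" --pt "0 0 0 0 0 0 -1"

```text
time_s: 10.1
ee_pos: [0.49, -0.1349, 0.1092]
eef_rot: [-3.141, 0.001, 1.691]
force: [-5.4, -4.8, -1.1]
grip_width: 0.0003
grip_force: 2.9
```

Call:
jog_arm --pt "0 0.001 0 0 0 0.01 -1" --pt "0 0 0 0 0 0 -1"

```text
time_s: 10.3
ee_pos: [0.491, -0.1349, 0.1092]
eef_rot: [-3.141, 0.001, 1.68]
force: [-4.9, -4.4, -0.5]
grip_width: 0.0008
grip_force: 3.0
```

Call:
jog_arm --pt "0 0.0007 0 0 0 0.007 -1" --pt "0 0 0 0 0 0 -1"

```text
time_s: 10.5
ee_pos: [0.4917, -0.1348, 0.1093]
eef_rot: [-3.141, 0.001, 1.673]
force: [-4.3, -6.1, 0.4]
grip_width: 0.0005
grip_force: 3.1
```

Call:
jog_arm --pt "-0.0003 0.0007 0 0 0 0.007 -1" --pt "0 0 0 0 0 0 -1"

```text
time_s: 10.7
ee_pos: [0.4924, -0.1349, 0.1092]
eef_rot: [-3.141, 0.001, 1.667]
force: [-5.7, -2.7, -0.7]
grip_width: 0.0004
grip_force: 3.0
```

Call:
jog_arm --pt "-0.0003 0.0007 0 0 0 0.007 -1" --pt "0 0 0 0 0 0 -1"

```text
time_s: 10.9
ee_pos: [0.4927, -0.1349, 0.1092]
eef_rot: [-3.14, -0.0, 1.66]
force: [-9.2, -1.0, 1.1]
grip_width: 0.0008
grip_force: 4.9
```

Call:
jog_arm --pt "-0.0003 0.0007 0 0 0 0.005 -1" --pt "0 0 0 0 0 0 -1"

```text
time_s: 11.1
ee_pos: [0.4929, -0.1349, 0.1091]
eef_rot: [-3.139, -0.001, 1.655]
force: [-14.1, 0.1, 5.4]
grip_width: 0.0005
grip_force: 7.1
```

The left lever ran through about 0.40 rad onto its bar: the force jumped from about 6 to 14 N in the last millimetre. So the left one is faulty. Backing off and lifting clear.

Call:
jog_arm --pt "0 -0.006 0 0 0 0 -1" --pt "0 -0.012 0 0 0 0 -1" --pt "0 -0.015 0 0 0 0 -1" --pt "0 -0.017 0 0 0 0 -1" --pt "0 -0.017 0 0 0 0 -1"

```text
time_s: 11.6
ee_pos: [0.4273, -0.1407, 0.1096]
eef_rot: [3.14, 0.001, 1.655]
force: [-0.2, 0.3, -0.4]
grip_width: 0.0003
grip_force: 0.0
```

Call:
jog_arm --pt "0 0 -0.015 0 0 0 -1" --pt "0 0 -0.03 0 0 -0.1 -1" --pt "0 0 -0.04 0 0 -0.13 -1" --pt "0 0 -0.035 0 0 -0.13 -1" --pt "0 0 0 0 0 -0.13 -1"

```text
time_s: 12.1
ee_pos: [0.4293, -0.1412, 0.2342]
eef_rot: [3.136, 0.008, 2.15]
force: [1.1, 0.5, -0.9]
grip_width: 0.0002
grip_force: 0.0
```

```bash
python3 -c "
from h import *
go(.4103,-.4155,.23,2.161)"
```

```text
12.1 [ 0.4293 -0.1412  0.2342] shift [-0.2191 -0.1661  0.005 ] turn [ 0.0055  0.0077 -0.0106] F [ 1.1  0.5 -0.9]
```

Call:
jog_arm --pt "-0.015 -0.011 0 0 0 0 -1" --pt "-0.033 -0.025 0 0 0 0 -1" --pt "-0.033 -0.025 0 0 0 0 -1" --pt "-0.033 -0.025 0 0 0 0 -1" --pt "-0.033 -0.025 0 0 0 0 -1"

```text
time_s: 12.6
ee_pos: [0.414, -0.3262, 0.2298]
eef_rot: [3.141, 0.002, 2.145]
force: [0.1, -0.3, -0.3]
grip_width: 0.0005
grip_force: 0.0
```

Call:
jog_arm --pt "-0.033 -0.025 0 0 0 0 -1" --pt "-0.033 -0.025 0 0.003 0.004 -0.005 -1" --pt "-0.006 -0.005 0 0.003 0.004 -0.005 -1" --pt "0 0 0 0 0 0 -1" --pt "0 0 0 0 0 0 -1"

```text
time_s: 13.1
ee_pos: [0.4072, -0.4139, 0.2294]
eef_rot: [-3.136, -0.008, 2.155]
force: [0.3, -0.2, 0.4]
grip_width: 0.0007
grip_force: 0.0
```

```bash
python3 -c "
from h import *
go(.4103,-.4155,.11,2.161)
im=np.hstack([cv2.resize(ctrl.camera('top')[130:260,215:345],(400,400),interpolation=2),cv2.resize(ctrl.camera('wrist')[0:384,128:512],(400,400))])
cv2.imwrite('pics/p3.png',im[:,:,::-1])"
```

```text
13.1 [ 0.4072 -0.4139  0.2294] shift [-0.004   0.0024  0.1193] turn [-0.0055 -0.0075 -0.0058] F [ 0.3 -0.2  0.4]
```

View pics/p3.png

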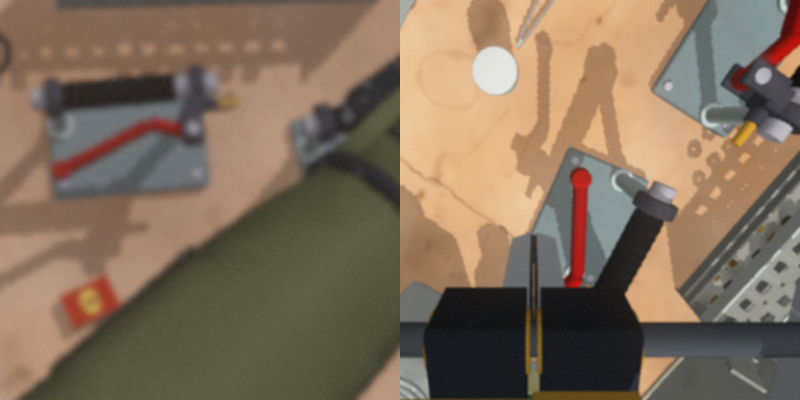

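The left lever is fully out again, from (55,170) to (190,128) in the crop, as before. The fingers sit on the robot's side of the right blade, so I'll descend there.

Call:
jog_arm --pt "-0.004 0 0.02 -0.005 -0.007 -0.006 -1" --pt "0 0 0.03 0 0 0 -1" --pt "0 0 0.03 0 0 0 -1" --pt "0 0 0.025 0 0 0 -1" --pt "0 0 0.013 0 0 0 -1"

```text
time_s: 13.7
ee_pos: [0.4086, -0.4165, 0.1096]
eef_rot: [-3.141, -0.003, 2.162]
force: [0.3, 0.1, 0.3]
grip_width: 0.0005
grip_force: 0.0
```

Call:
jog_arm --pt "0 0.004 0 0 0 0 -1" --pt "0 0.004 0 0 0 0 -1" --pt "0 0.004 0 0 0 0 -1" --pt "0 0.002 0 0 0 0 -1" --pt "0 0 0 0 0 0 -1"

```text
time_s: 14.2
ee_pos: [0.4208, -0.41, 0.1119]
eef_rot: [-3.141, -0.0, 2.161]
force: [-0.2, -1.0, 0.5]
grip_width: 0.0004
grip_force: 0.0
```

Call:
jog_arm --pt "0 0.001 0 0 0 0 -1" --pt "0 0.001 0 0 0 0 -1" --pt "0 0.001 0 0 0 0 -1" --pt "0 0.001 0 0 0 0 -1" --pt "0 0 0 0 0 0 -1"

```text
time_s: 14.7
ee_pos: [0.4237, -0.4078, 0.1112]
eef_rot: [-3.141, -0.001, 2.161]
force: [-0.3, -1.0, -0.1]
grip_width: 0.0008
grip_force: 0.0
```

```bash
python3 -c "
from h import *
go(.4352,-.3988,.11,2.161)"
```

```text
14.7 [ 0.4237 -0.4078  0.1112] shift [0.001  0.0145 0.0012] turn [-0.0009 -0.0011 -0.0001] F [-0.3 -1.  -0.1]
```

Call:
jog_arm --pt "0 0.001 0 0 0 0 -1" --pt "0 0.001 0 0 0 0 -1" --pt "0 0.001 0 0 0 0 -1" --pt "0 0 0 0 0 0 -1"

```text
time_s: 15.1
ee_pos: [0.4262, -0.4061, 0.1112]
eef_rot: [-3.141, -0.001, 2.161]
force: [-0.0, 0.7, -0.1]
grip_width: 0.0005
grip_force: 0.0
```

Call:
jog_arm --pt "0 0.001 0 0 0 0 -1" --pt "0 0 0 0 0 0 -1"

```text
time_s: 15.3
ee_pos: [0.427, -0.4055, 0.1112]
eef_rot: [-3.141, -0.001, 2.161]
force: [-0.4, 0.3, -0.7]
grip_width: 0.0009
grip_force: 0.0
```

Call:
jog_arm --pt "0 0.001 0 0 0 0 -1" --pt "0 0 0 0 0 0 -1"

```text
time_s: 15.5
ee_pos: [0.4276, -0.4051, 0.1112]
eef_rot: [-3.14, -0.001, 2.161]
force: [-2.6, -1.0, 0.4]
grip_width: 0.0004
grip_force: 1.1
```

Contact with the right blade. I'll follow its arc.

Call:
jog_arm --pt "0 0.002 0 0 0 0.02 -1" --pt "0 0.002 0 0 0 0.02 -1" --pt "0 0.002 0 0 0 0.02 -1" --pt "0 0.002 0 0 0 0.02 -1" --pt "0 0 0 0 0 0 -1"

```text
time_s: 16.0
ee_pos: [0.4348, -0.4008, 0.1112]
eef_rot: [-3.141, -0.001, 2.08]
force: [-1.8, -5.2, 0.0]
grip_width: 0.0006
grip_force: 1.8
```

Call:
jog_arm --pt "-0.0005 0.002 0 0 0 0.02 -1" --pt "-0.0005 0.002 0 0 0 0.02 -1" --pt "-0.0005 0.002 0 0 0 0.02 -1" --pt "-0.0005 0.002 0 0 0 0.02 -1" --pt "0 0 0 0 0 0 -1"

```text
time_s: 16.5
ee_pos: [0.4427, -0.3985, 0.111]
eef_rot: [-3.14, -0.001, 2.0]
force: [-3.3, 0.2, 1.0]
grip_width: 0.0004
grip_force: 1.6
```

Call:
jog_arm --pt "0 0.0015 0 0 0 0.015 -1" --pt "0 0.0015 0 0 0 0.015 -1" --pt "0 0 0 0 0 0 -1"

```text
time_s: 16.8
ee_pos: [0.4454, -0.3976, 0.111]
eef_rot: [-3.14, -0.001, 1.97]
force: [-3.7, -1.3, -0.1]
grip_width: 0.0006
grip_force: 1.8
```

Call:
jog_arm --pt "0 0.001 0 0 0 0.01 -1" --pt "0 0.001 0 0 0 0.01 -1" --pt "0 0 0 0 0 0 -1"

```text
time_s: 17.1
ee_pos: [0.4472, -0.397, 0.1111]
eef_rot: [-3.14, -0.001, 1.95]
force: [-3.5, -2.2, -2.1]
grip_width: 0.0001
grip_force: 2.1
```

Call:
jog_arm --pt "0 0.0007 0 0 0 0.007 -1" --pt "0 0 0 0 0 0 -1"

```text
time_s: 17.3
ee_pos: [0.4478, -0.3967, 0.1111]
eef_rot: [-3.14, -0.001, 1.943]
force: [-3.7, -3.6, -2.8]
grip_width: 0.0008
grip_force: 2.2
```

Call:
jog_arm --pt "0 0.0007 0 0 0 0.007 -1" --pt "0 0 0 0 0 0 -1"

```text
time_s: 17.5
ee_pos: [0.4485, -0.3964, 0.1112]
eef_rot: [-3.14, -0.001, 1.937]
force: [-3.7, -3.8, -2.6]
grip_width: 0.0007
grip_force: 2.2
```

Call:
jog_arm --pt "0 0.0005 0 0 0 0.005 -1" --pt "0 0 0 0 0 0 -1"

```text
time_s: 17.7
ee_pos: [0.4489, -0.3963, 0.1112]
eef_rot: [-3.14, -0.001, 1.932]
force: [-3.3, -3.2, -2.6]
grip_width: 0.0004
grip_force: 2.3
```

Call:
jog_arm --pt "0 0.0005 0 0 0 0.005 -1" --pt "0 0 0 0 0 0 -1"

```text
time_s: 17.9
ee_pos: [0.4494, -0.3961, 0.1112]
eef_rot: [-3.14, -0.001, 1.927]
force: [-3.0, -4.8, -2.1]
grip_width: 0.0002
grip_force: 2.3
```

Call:
jog_arm --pt "0 0.0005 0 0 0 0.005 -1" --pt "0 0 0 0 0 0 -1"

```text
time_s: 18.1
ee_pos: [0.4496, -0.396, 0.1112]
eef_rot: [-3.14, -0.001, 1.922]
force: [-5.7, -3.0, -1.9]
grip_width: 0.0005
grip_force: 3.2
```

Call:
jog_arm --pt "0 0.0005 0 0 0 0.003 -1" --pt "0 0 0 0 0 0 -1"

```text
time_s: 18.3
ee_pos: [0.4497, -0.396, 0.1112]
eef_rot: [-3.139, -0.001, 1.919]
force: [-8.6, -4.6, -1.1]
grip_width: 0.0005
grip_force: 4.5
```

The right lever stopped hard at about 0.24 rad with about 9.5 N on it, so it is the good one and is now held in. I'll check that it holds steady and look once more.

Call:
jog_arm --pt "0 0 0 0 0 0 -1" --pt "0 0 0 0 0 0 -1" --pt "0 0 0 0 0 0 -1"

```text
time_s: 18.6
ee_pos: [0.4497, -0.3959, 0.1112]
eef_rot: [-3.139, -0.001, 1.919]
force: [-8.4, -3.9, -1.7]
grip_width: 0.0003
grip_force: 4.5
```

```bash
python3 -c "
from h import *
im=np.hstack([cv2.resize(ctrl.camera('scene')[150:300,210:410],(400,300)),cv2.resize(ctrl.camera('wrist')[0:384],(400,300))])
cv2.imwrite('pics/p4.png',im[:,:,::-1])"
```

```text
(no output)
```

View pics/p4.png

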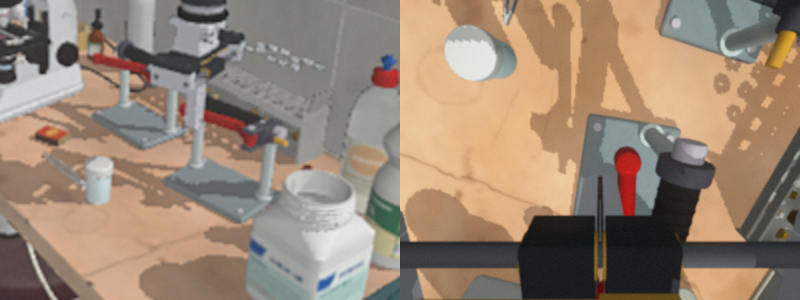

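The fingers hold the right lever at its stop, with air between it and the bar. In the scene half the left lever is right out, and the pot, tweezers and matchbox stand where they were.

```bash
python3 -c "
from station import ctrl
print(ctrl.hand_in())"
```

```text
the job is handed in; nothing more can be done
None
```

I pressed the left lever fully in until it met its bar (about 0.40 rad, so it is the faulty one) and let it spring out; I then pressed the right lever to its hard stop at about 0.24 rad and handed in still holding it there at about 9 N.

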